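# Set the length stop and push the board home

## Robot

A 6-joint arm with a two-finger parallel gripper is mounted at the origin on the work surface. World frame = base frame: x ahead of the robot, y to its left, z up, the work surface at z = 0. Lengths are in mm, angles in rad, forces in N, time in s.
With the tool pointing down it reaches from about 275 to 750 mm from the base axis. Payload 10.2 kg.
Tool frame: the origin (TCP) lies at the very end of the fingers, on their centre line; the grasp point (between the pads) lies 19 mm behind it (ctrl.grip_depth is the distance from the TCP to the grasp point, in mm); z points along the fingers, x is the direction in which the jaws open and shut, and the axes are right-handed (so a half turn about z gives the same grasp; the last joint's range is limited). The gripper opens to 85 mm and grips with 20 to 120 N. Pads are 22 mm wide; open, the fingers measure 114 mm over their backs; the gripper's body (76 mm by 85 mm) begins 54 mm behind the grasp point. The pads swing forward as they close: fully open they stand 13 mm farther back than shut.
Start: joints at [-1.517, 0.313, 1.498, -0, 1.331, -0.223], TCP at [143.458, -505.026, 231.294] pointing down, gripper open.
Joint ranges: [-2.94, 2.94], [-0.97, 2.17], [0.19, 2.56], [-1.23, 4.37], [0.02, 3.11], [-2.88, 2.88]. Speed limits (rad/s): [2.39, 2.39, 3.01, 3.14, 3.14, 3.14].

## Interface

Orientations are given as a unit quaternion [w, x, y, z].
In Python, from rig import ctrl gives the robot as it stands.
- The arm moves only by the tool play_rows, never from a script. Its argument "motion" is a list of rows, each a list of 2 entries, a list of its own where there are three numbers: the shift along the tool's x, y, z in mm, then the turn, a rotation vector about the tool's x, y, z in degrees. A call has 1 to 20 rows; each row shifts and turns the commanded pose from where the row before left it, along the tool's axes as they then stand; what a row does not reach is not made up. A row lasts 1/12 s, in which the tool goes at most 41.7 mm and 7.16 degrees, less where a joint would pass 70% of its speed; a pose out of reach is approached as far as the arm can. A call with a gripper value outside its range is refused whole. "fingers" is the finger opening in mm, from 0 to 85.4, set as the call begins (left out, the last holds). The fingers move at their own pace and stop on an object; "squeeze" is the grip in N (left out, the last holds). Time passes only in rows, so rows that do not move let the fingers close. It gives the time, the measured TCP pose, the force and the opening at its end, in the units of the state.
- ctrl.sense(): the state, without advancing time (a new reading comes with each control period).
- ctrl.capture(name): name is "side" or "top"; returns the picture (384x512x3 uint8, red, green, blue); there is no depth.
- ctrl.get_calibration(name): a dict with "K" (3x3 intrinsics, pixels), "R" (3x3) and "t" (3): a world point X has camera coordinates R X + t. Camera axes: x right, y down, z forward; pixel columns grow to the right and rows downward; lengths in mm; the calibration is good to about 2 mm. A picture is of the moment at which its call begins. get_calibration takes no time and is no camera call.
- ctrl.finish_job(): hands the job in, once; it reports no verdict.
Trained networks look in the newest picture that a camera, given by its name, has taken for a name from the list of things; names that differ only in an ending like _2 or _b are one class to them, and where a whole thing is asked for, a point or a joint stands for the part that bears it (a point fixed in the world has none). Each returns a list of dicts, best first, with "p" (0 to 1); they miss things now and then, are a little off and sometimes report something else, mostly with a low value. They report only what shows in the picture. A call takes as long as a camera call. They do not tell look-alikes from the thing itself.
- ctrl.spot_in(camera, name): "position" ([column, row] as shares, 0 to 1, of the picture: columns of its width, rows of its height, amid what is visible of it).
The state is a dict: "time_s": time; "joints": joint angles; "dq": joint speeds; "tau": joint torques, N m; "eef_pos": TCP position; "ee_rot": TCP orientation; "force": force on the tool from outside, world axes, zero at the start; "wrist_torque": the same for the moment, N m; "grip_width": opening from 0.0 (shut) to 1.0 (fully open).
Only numpy, scipy, OpenCV 4.12 (cv2) and the standard library are available. Lean on these libraries where they do the work, as an engineer would, in place of code of your own. Each camera call takes 0.05 s, during which the arm holds its last target. There are 200 camera calls.

## Task

Get the board ready for cutting to length: push the red flip stop over until it hangs fully down in front of the fence, then push the plywood board along the bench until its left end (seen from the robot) touches the red stop and its back edge lies flush along the fence. Only push with the fingers, never pick the board up or tip it; leave the blue stop flipped up and do not disturb the other things on the bench.

Things in the scene. Friction and masses are not known exactly. Their poses are not given: they have to be found in the camera images.
- fence: Aluminium fence bar fixed to the bench, 30 mm thick, 45 high, from -332 to +272 along its own y; yellow strip on top. Origin on the bench at the foot of its front face (towards the robot); x points away from the robot (front face x = 0, back +30), y along the bar to the robot's left, z up. Its yaw varies by up to 10 degrees.
- red_base: Clamp of the RED flip stop, fixed on the fence: black block with two steel cheeks jutting 53 mm forward (to x = -53), 31 mm wide in y, 26 high, axes parallel to the fence's. Origin: on the fence's front top edge (45 mm above the bench), middle of the width. The hinge runs along y at x = -50, z = +17. Red and blue stop swap places between starts, 90 to 155 mm apart.
- red_flip (a joint): Hinge of the red flap, rad: 0 = fully down (end of travel), 1.5 to 1.85 at the start: flipped up, the flap points from the hinge out towards the robot, level or a little upward, its upper face 72 to 95 mm above the bench; at 0 that face looks to the robot. Stays where left; friction 0.05 N m, so 1 to 4 N of push 20 to 40 mm from the hinge, first down and then towards the fence, round the hinge.
- red_tip (a point): Free end of the red flap, at its outer face (12 mm off the hinge axis across the flap, 54 mm along it); moves with the flap. The flap is 22 mm wide in y (-11 to +11 in red_base) and 36 thick. Down, it hangs before the fence (x -62 to -26 in the fence's frame) to 8 mm above the bench, and its right side (y = -11) stops the board.
- blue_base: Clamp of the BLUE flip stop, same make and same frame as red_base. Its flap must stay up; the board passes underneath it freely. The flap reaches out to 105 mm in front of the fence's face, 30 to 95 mm above the bench: keep the gripper clear of it.
- blue_flip (a joint): Hinge of the blue flap, rad, as for the red one: 1.5 to 1.85 at the start (flipped up), 0 = down. To be left up.
- board: Loose plywood board lying flat before the right part of the fence, 90 (its x) x 220 (its y) x 24 mm, about 0.3 kg. Origin: centre of its underside; y roughly along the fence, to the robot's left. At the start its back edge is some 10 to 35 mm off the fence, up to 5 degrees askew, its left end over 50 mm short of the red stop.
- board_left_end (a point): Middle of the board's left end face (y = +110 mm in the board's frame, 12 mm above its underside).
- board_back_edge (a point): Middle of the board's long back edge face, the one towards the fence (x = +45 mm in the board's frame, 12 mm above its underside).
- ear_defenders: Black and yellow ear defenders lying flat on the left, about 210 x 125 x 44 mm. Bystander. Origin underneath, midway between the cups.
- tape_measure: Yellow tape measure, 70 x 36 x 62 mm, near the robot. Bystander. Origin: centre of its underside.
- try_square: Try square lying flat near the robot on the right: wooden stock 100 mm, steel blade 150 mm, 16 mm high. Bystander. Origin under the stock, the blade runs to its +x.
- screw_box: Carton of screws, 70 x 110 x 60 mm, behind the fence. Bystander. Origin: centre of its underside.
- glue: White glue bottle with a green label, 64 mm in diameter, 170 mm high, behind the fence. Bystander. Origin: centre of its underside.
- mug: Blue mug, 80 mm in diameter, 95 mm high, behind the fence. Bystander. Origin: centre of its underside.
- offcut: Plywood offcut, 60 x 120 x 24 mm, on the far right. Bystander, not the board. Origin: centre of its underside.
There are look-alikes about, which are no part of the job. What is shaped like the board but turquoise is not meant.

How it is judged:
By the outcome, as a careful person would: the job done as asked, in the order asked, and still so for the second after the job is handed in, with the robot touching nothing.
It also fails if it takes over 67 s, if anything falls off the work surface, if the arm or the gripper's body presses on something with over 40 N, if the wrist force passes 120 N, or if a joint passes its speed limit or range.

## Working session

There is one attempt and no reset: what is moved stays moved. The work goes in short steps, Python scripts to look and compute and a tool call to move; the robot and the scene stay as the last step left them, time stands still between calls to the robot, and variables do not carry over. Pictures are saved under pics/ and viewed, about 8 in all and at most 12, crops included, and the job is handed in when it is done.

Besides the shell and the picture viewer there is one more tool, called in YAML: its name, and indented under it one key for each argument. play_rows: Moves the arm, as the interface text tells. Its arguments: {"type":"object","properties":{"motion":{"type":"array"},"fingers":{"type":"number"},"squeeze":{"type":"number"}},"required":["motion"]}

```bash
ls; mkdir -p pics; python3 - <<'E'
from rig import ctrl
import cv2,numpy as np
for n in("top","side"):
    im=ctrl.capture(n); np.save(f"pics/{n}0.npy",im)
    cv2.imwrite(f"pics/{n}0.png",cv2.resize(im[:,:,::-1],(800,600),interpolation=cv2.INTER_CUBIC))
    c=ctrl.get_calibration(n); print(n,np.round(c["K"],1).tolist(),np.round(c["R"],4).tolist(),np.round(c["t"],1).tolist())
    for t in["fence","red_base","red_flip","red_tip","blue_base","blue_flip","board","board_left_end","board_back_edge","offcut","tape_measure","try_square","ear_defenders"]:
        print(t,[(round(d["p"],2),np.round(np.array(d["position"])*[512,384],1).tolist()) for d in ctrl.spot_in(n,t)][:3])
s=ctrl.sense();print(s)
E
```

```text
pics
top [[399.7, 0.0, 246.9], [0.0, 399.7, 187.0], [0.0, 0.0, 1.0]] [[-0.0295, -0.9994, 0.0168], [-0.9908, 0.027, -0.1323], [0.1317, -0.0205, -0.9911]] [-33.8, 522.8, 1308.4]
fence [(0.33, [383.9, 188.9])]
red_base [(0.5, [168.2, 186.9])]
red_flip [(0.56, [169.1, 194.8])]
red_tip [(0.51, [168.8, 192.6]), (0.19, [274.5, 197.3])]
blue_base [(0.79, [211.8, 189.4])]
blue_flip [(0.47, [207.6, 195.1])]
board [(0.71, [140.7, 277.7])]
board_left_end [(0.85, [143.4, 273.1]), (0.59, [271.2, 198.3])]
board_back_edge [(0.89, [138.6, 275.2]), (0.58, [272.6, 197.4])]
offcut [(0.59, [386.3, 188.5])]
tape_measure [(0.6, [180.4, 236.3]), (0.52, [226.2, 120.4])]
try_square [(0.58, [322.7, 249.7]), (0.52, [226.7, 121.4]), (0.2, [280.2, 119.2])]
ear_defenders [(0.96, [92.9, 192.0])]
side [[394.4, 0.0, 253.5], [0.0, 394.4, 189.4], [0.0, 0.0, 1.0]] [[0.8936, -0.4488, 0.0081], [-0.3262, -0.6615, -0.6753], [0.3084, 0.6008, -0.7375]] [-453.3, 173.9, 1400.9]
fence [(0.73, [277.3, 197.8]), (0.17, [299.0, 165.5])]
red_base [(0.73, [278.2, 198.5]), (0.69, [239.2, 146.8])]
red_flip [(0.71, [228.0, 148.0])]
red_t
[... 399 characters left out ...]
 [(0.8, [217.0, 124.5])]
{'time_s': 1.4, 'joints': array([-1.51743460e+00,  3.12938490e-01,  1.49769145e+00,  2.63366565e-06,
        1.33099088e+00, -2.23359805e-01]), 'dq': array([ 0.00226212, -0.00097582, -0.000368  , -0.00086434, -0.00141466,
       -0.00082013]), 'tau': array([-3.31892288e-04, -4.12167549e+01, -2.59899026e+01, -2.30680698e-04,
        4.64977456e-04,  2.88363799e-05]), 'eef_pos': array([ 143.44170539, -505.03735847,  231.2776922 ]), 'ee_rot': array([-1.15928997e-05,  7.97873040e-01, -6.02825523e-01, -8.09948290e-06]), 'force': array([ 0.45908562, -0.13332169,  0.63383429]), 'wrist_torque': array([-0.00532681, -0.08553372, -0.04524659]), 'grip_width': 1.0002260118402215}
```

View pics/top0.png

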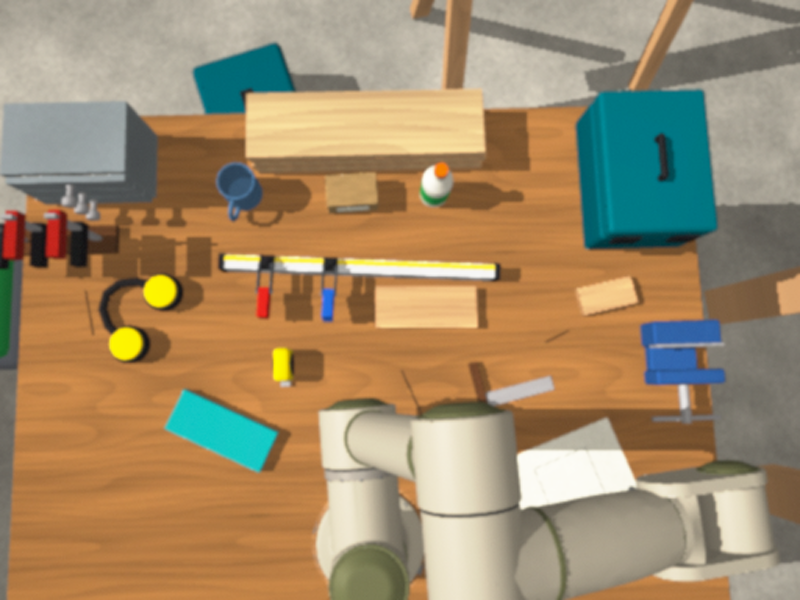

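View pics/side0.png

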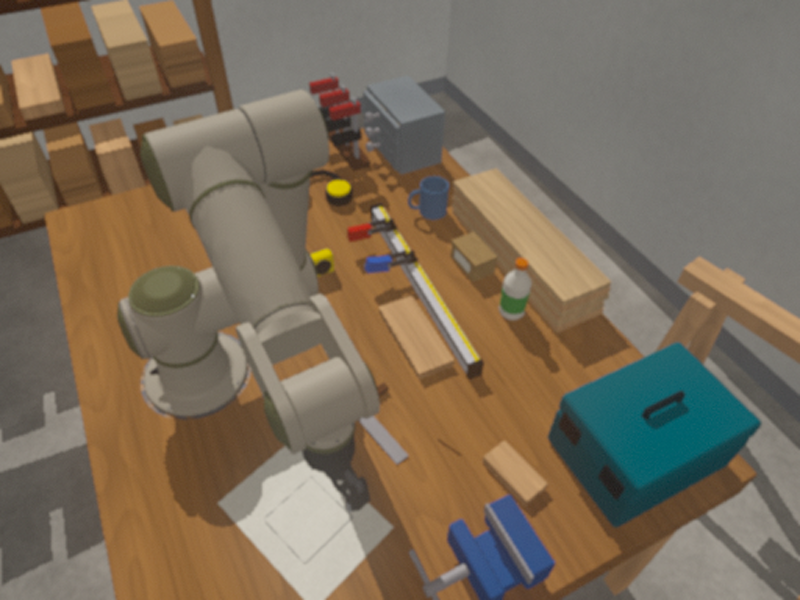

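Top view (800x600): the fence runs from (220,262) to (497,272), with the red flap at (263,302) and the blue flap at (328,303). There are three board candidates. The plywood at (427,307) is 90x220 and lies before the right part of the fence, so it is the board. The turquoise one at (222,430) is the decoy, and the small one at (607,295) is the offcut. The next step is one enlarged crop to confirm.

```bash
python3 - <<'E'
import cv2,numpy as np
a=np.load("pics/top0.npy")[155:217,133:325,::-1]; b=np.load("pics/side0.npy")[125:247,215:315,::-1]
A=cv2.resize(a,None,fx=4,fy=4,interpolation=cv2.INTER_CUBIC)
B=cv2.resize(b,None,fx=4,fy=4,interpolation=cv2.INTER_CUBIC)[:,:]
def grid(I,u0,v0,s):
    for u in range(0,I.shape[1],10*s): cv2.line(I,(u,0),(u,4),(255,255,255),1); cv2.putText(I,str(u0+u//s),(u,14),0,.32,(255,255,255),1)
    for v in range(0,I.shape[0],10*s): cv2.line(I,(0,v),(4,v),(255,255,255),1); cv2.putText(I,str(v0+v//s),(6,v+4),0,.32,(255,255,255),1)
grid(A,133,155,4);grid(B,215,125,4)
cv2.imwrite("pics/cropA.png",A);cv2.imwrite("pics/cropB.png",B)
E
```

```text
(no output)
```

View pics/cropA.png

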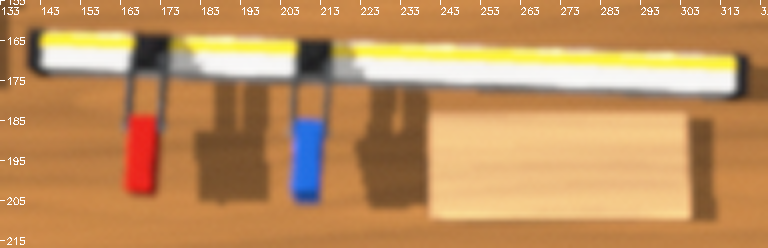

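View pics/cropB.png

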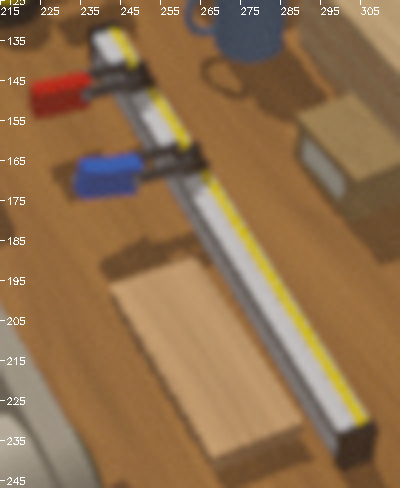

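The crops confirm the board: bare plywood, with top-view corners at native px of about (240,183), (304,183), (305,209) and (240,209). The red flap is at (168,194), and the blue flap at (209,195) lies between red and the board. Next I measure the edges to subpixel.

```bash
cat > h.py <<'E'
import numpy as np, cv2
from rig import ctrl
def bp(cam,uv,z):
    c=ctrl.get_calibration(cam);K,R,t=(np.array(c[k]) for k in"KRt")
    C=-R.T@t; uv=np.atleast_2d(uv); d=(np.c_[uv,np.ones(len(uv))]@np.linalg.inv(K).T)@R
    z=np.broadcast_to(z,len(uv)); return C+d*((z-C[2])/d[:,2])[:,None]
def edge(p,sign):  # subpixel position of strongest edge of given sign in profile
    g=sign*np.diff(p.astype(float)); i=int(g.argmax()); lo,hi=max(i-1,0),min(i+2,len(g)); w=np.clip(g[lo:hi],0,None)+1e-9
    return (np.arange(lo,hi)*w).sum()/w.sum()+.5
def vline(ch,cols,r0,r1,sign):  # edge row for each column
    return np.array([[u,r0+edge(ch[r0:r1,u],sign)] for u in cols])
def hline(ch,rows,c0,c1,sign):
    return np.array([[c0+edge(ch[v,c0:c1],sign),v] for v in rows])
def fit(P):
    vx,vy,x,y=cv2.fitLine(P[:,:2].astype(np.float32),cv2.DIST_HUBER,0,.01,.01).ravel()
    if vy<0: vx,vy=-vx,-vy
    return np.array([x,y]),np.array([vx,vy]),np.degrees(np.arctan2(-vx,vy))
def at(L,y): return L[0][0]+(y-L[0][1])*L[1][0]/L[1][1]
E
python3 - <<'E'
from h import *
im=np.load("pics/top0.npy").astype(float); B=im[:,:,2]; G=im[:,:,1]; Rr=im[:,:,0]
cols=[*range(185,203),*range(228,312)]
Ff=fit(bp("top",vline(B,cols,168,182,-1),45)); Fb=fit(bp("top",vline(G,cols,157,172,1),45))
print("fence front line angle",Ff[2],"x at y=0",at(Ff,0),"back",Fb[2],at(Fb,0))
bc=range(246,300)
bb=fit(bp("top",vline(G,bc,179,188,1),24)); bf=fit(bp("top",vline(G,bc,203,214,-1),24))
le=bp("top",hline(G,range(188,206),234,246,1),24); re=bp("top",hline(G,range(188,206),299,310,-1),24)
print("board back",bb[2],at(bb,-110),"front",bf[2],at(bf,-110),"left y",le.mean(0),"right",re.mean(0))
ends=bp("top",[[140.5,168.3],[320,173.5]],45);print("fence ends",ends)
for nm,m in(("red",(Rr>120)&(G<70)&(B<80)),("blue",(B>150)&(Rr<80))):
    m=m.copy();m[:,:150]=0;m[:,230:]=0;m[:180]=0;m[210:]=0
    P=np.argwhere(m)[:,::-1]; r=cv2.minAreaRect(P.astype(np.float32)); print(nm,r)
    for z in(72,84,95): print(z,bp("top",cv2.boxPoints(r),z)[:,:2].round(0).tolist(),bp("top",[r[0]],z).round(1).tolist())
s=np.load("pics/side0.npy").astype(float)
m=(s[:,:,0]>90)&(s[:,:,1]<60);m[:,:215]=0;m[:,245:]=0;m[:135]=0;m[160:]=0
P=np.argwhere(m)[:,::-1];print("side red",P.min(0),P.max(0),P.mean(0),cv2.boxPoints(cv2.minAreaRect(P.astype(np.float32))).tolist())
E
```

```text
fence front line angle -3.5279813 x at y=0 562.69385 back -3.6050053 595.44824
board back -1.4817182 536.58777 front -1.4270426 445.79932 left y [491.44083162 -23.12074547  24.        ] right [ 485.32604393 -244.07195391   24.        ]
fence ends [[ 592.99343701  305.26322454   45.        ]
 [ 559.35075562 -295.27160969   45.        ]]
red ((168.5, 193.5), (19.0, 7.0), 90.0)
72 [[534.0, 219.0], [533.0, 196.0], [471.0, 196.0], [472.0, 219.0]] [[502.4, 207.6, 72.0]]
84 [[532.0, 217.0], [531.0, 194.0], [470.0, 194.0], [471.0, 217.0]] [[500.9, 205.5, 84.0]]
95 [[530.0, 215.0], [530.0, 192.0], [469.0, 193.0], [469.0, 215.0]] [[499.5, 203.5, 95.0]]
blue ((210.0, 194.5), (17.0, 6.0), 90.0)
72 [[524.0, 82.0], [523.0, 63.0], [467.0, 64.0], [468.0, 83.0]] [[495.4, 73.0, 72.0]]
84 [[522.0, 81.0], [521.0, 62.0], [466.0, 63.0], [467.0, 82.0]] [[494.0, 72.2, 84.0]]
95 [[520.0, 80.0], [520.0, 61.0], [465.0, 62.0], [466.0, 81.0]] [[492.7, 71.4, 95.0]]
side red [223 143] [237 153] [229.37037037 148.32407407] [[221.76922607421875, 145.84613037109375], [236.9615478515625, 142.80767822265625], [238.53848266601562, 150.69229125976562], [223.34616088867188, 153.73074340820312]]
```

Measured, in fence-aligned axes:
- The fence yaw is -3.55° and its front face is at FX=561.6.
- The red flap is centred at FY=236 and the blue at FY=103.
- The board is skewed by +2.1° with a gap of about 19 mm, and its left end is at FY≈7.

I turn the tool so its x is along -fence y, close the fingers, and travel to above the red flap.

play_rows:
  motion:
    - [[0, 0, 0], [0, 0, 6.5]]
    - [[0, 0, 0], [0, 0, 6.5]]
    - [[0, 0, 0], [0, 0, 6.4]]
    - [[-20, -8, 0], [0, 0, 0]]
    - [[-38, -15.4, 0], [0, 0, 0]]
    - [[-38, -15.4, 0], [0, 0, 0]]
    - [[-38, -15.4, 0], [0, 0, 0]]
    - [[-38, -15.4, 0], [0, 0, 0]]
    - [[-38, -15.4, 0], [0, 0, 0]]
    - [[-38, -15.4, 0], [0, 0, 0]]
    - [[-38, -15.4, 0], [0, 0, 0]]
    - [[-38, -15.4, 0], [0, 0, 0]]
    - [[-38, -15.4, 0], [0, 0, 0]]
    - [[-38, -15.4, 0], [0, 0, 0]]
    - [[-38, -15.4, 0], [0, 0, 0]]
    - [[-38, -15.4, 0], [0, 0, 0]]
    - [[-38, -15.4, 0], [0, 0, 0]]
    - [[-38, -15.4, 0], [0, 0, 0]]
    - [[-38, -15.4, 0], [0, 0, 0]]
    - [[-38, -15.4, 0], [0, 0, 0]]
  fingers: 0
  squeeze: 40

```text
time_s: 3.07
eef_pos: [436.6, 108.4, 231.4]
ee_rot: [0.0, -0.685, 0.728, -0.0]
force: [0.6, -2.3, 1.0]
grip_width: 0.0
```

play_rows:
  motion:
    - [[-25, -10, 20], [0, 0, 0]]
    - [[-25, -10, 25], [0, 0, 0]]
    - [[-25, -10, 25], [0, 0, 0]]
    - [[-26, -11, 25], [0, 0, 0]]
    - [[0, 0, 20], [0, 0, 0]]
    - [[0, 0, 0], [0, 0, 0]]
    - [[0, 0, 0], [0, 0, 0]]

```text
time_s: 3.65
eef_pos: [483.0, 204.2, 116.1]
ee_rot: [-0.001, -0.685, 0.729, 0.0]
force: [0.8, -0.3, 0.6]
grip_width: 0.003
```

```bash
python3 - <<'E'
from h import *
s=ctrl.sense();p=s["eef_pos"];a=np.radians(3.55);print(s["time_s"],p,"FX",p[0]*np.cos(a)-p[1]*np.sin(a),"FY",p[0]*np.sin(a)+p[1]*np.cos(a),s["force"])
A=ctrl.capture("top");B=ctrl.capture("side")
a=cv2.resize(A[150:217,133:260,::-1],(508,268),interpolation=cv2.INTER_CUBIC);b=cv2.resize(B[110:190,190:285,::-1],(380,320),interpolation=cv2.INTER_CUBIC)
I=np.zeros((590,510,3),np.uint8);I[:268,:508]=a;I[270:590,:380]=b;cv2.imwrite("pics/p5.png",I)
E
```

```text
3.65 [482.95232761 204.18827631 116.11842893] FX 469.38236455719897 FY 233.70066060058207 [ 0.76966969 -0.28909683  0.58337464]
```

View pics/p5.png

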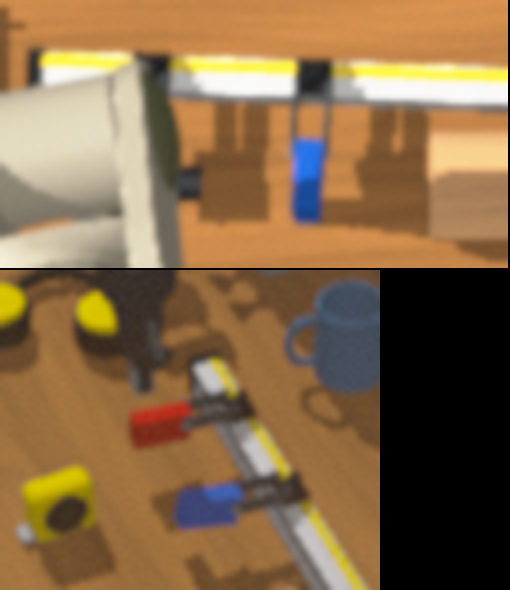

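The side view shows the shut fingertip directly above the middle of the red flap, with blue well clear. Now I push the flap round in an arc.

play_rows:
  motion:
    - [[-2, 0, 18], [0, 0, 0]]
    - [[0, 0, 8], [0, 0, 0]]
    - [[0, 0, 6], [0, 0, 0]]
    - [[0, 0, 5], [0, 0, 0]]
    - [[0, 1, 5], [0, 0, 0]]
    - [[0, 1, 4.5], [0, 0, 0]]
    - [[0, 1, 4.5], [0, 0, 0]]
    - [[0, 0, 5], [0, 0, 0]]
    - [[0, -0.6, 5], [0, 0, 0]]
    - [[0, -1.6, 4.8], [0, 0, 0]]
    - [[0, -2, 4.7], [0, 0, 0]]
    - [[0, -3, 4.2], [0, 0, 0]]
    - [[0, -3.3, 3.9], [0, 0, 0]]
    - [[0, -2.7, 2.1], [0, 0, 0]]
    - [[0, -2.7, 2.1], [0, 0, 0]]
    - [[0, 0, 0], [0, 0, 0]]

```text
time_s: 5.08
eef_pos: [496.6, 205.5, 32.9]
ee_rot: [-0.0, -0.685, 0.729, 0.0]
force: [-2.0, 0.7, -1.0]
grip_width: 0.002
```

play_rows:
  motion:
    - [[0, -1.5, 0.8], [0, 0, 0]]
    - [[0, -1.5, 0.7], [0, 0, 0]]
    - [[0, -1, 0], [0, 0, 0]]
    - [[0, -1, 0], [0, 0, 0]]
    - [[0, 0, 0], [0, 0, 0]]

```text
time_s: 5.5
eef_pos: [501.5, 205.2, 32.1]
ee_rot: [0.0, -0.685, 0.729, -0.0]
force: [-3.4, -0.7, -1.8]
grip_width: 0.0
```

play_rows:
  motion:
    - [[0, -1, 0], [0, 0, 0]]
    - [[0, -1, 0], [0, 0, 0]]
    - [[0, 0, 0], [0, 0, 0]]

```text
time_s: 5.75
eef_pos: [503.4, 205.1, 32.0]
ee_rot: [-0.0, -0.685, 0.729, 0.0]
force: [-3.6, 0.3, -3.5]
grip_width: 0.004
```

play_rows:
  motion:
    - [[0, -1, 0], [0, 0, 0]]
    - [[0, -1, 0], [0, 0, 0]]
    - [[0, 0, 0], [0, 0, 0]]

```text
time_s: 6.0
eef_pos: [503.9, 205.0, 31.8]
ee_rot: [-0.001, -0.685, 0.729, 0.001]
force: [-10.9, 0.2, 1.3]
grip_width: 0.003
```

play_rows:
  motion:
    - [[0, -1, 0], [0, 0, 0]]
    - [[0, 0, 0], [0, 0, 0]]

```text
time_s: 6.17
eef_pos: [503.9, 205.0, 31.8]
ee_rot: [-0.002, -0.685, 0.728, 0.002]
force: [-16.3, -0.9, 6.0]
grip_width: 0.0
```

The flap is on its hard stop: 16 N with no further motion. I retreat, rise over blue, and come down in front of the board's middle.

play_rows:
  motion:
    - [[0, 20, 0], [0, 0, 0]]
    - [[0, 28, -10], [0, 0, 0]]
    - [[0, 0, -35], [0, 0, 0]]
    - [[0, 0, -35], [0, 0, 0]]
    - [[0, 0, -35], [0, 0, 0]]
    - [[30, 2, 0], [0, 0, 0]]
    - [[38, 2, 0], [0, 0, 0]]
    - [[38, 2, 0], [0, 0, 0]]
    - [[38, 2, 0], [0, 0, 0]]
    - [[38, 2, 0], [0, 0, 0]]
    - [[38, 2, 0], [0, 0, 0]]
    - [[38, 2, 0], [0, 0, 0]]
    - [[38, 2, 0], [0, 0, 0]]
    - [[33, 2, 0], [0, 0, 0]]
    - [[0, 0, 0], [0, 0, 0]]

```text
time_s: 7.42
eef_pos: [420.7, -124.9, 148.0]
ee_rot: [0.0, -0.683, 0.73, -0.003]
force: [-0.5, 0.5, -0.6]
grip_width: 0.001
```

```bash
cat >> h.py <<'E'
def st():
    s=ctrl.sense();p=s["eef_pos"];a=np.radians(3.55)
    print(round(s["time_s"],2),"FX %.1f FY %.1f z %.1f"%(p[0]*np.cos(a)-p[1]*np.sin(a),p[0]*np.sin(a)+p[1]*np.cos(a),p[2]),s["force"].round(1))
E
python3 -c "
from h import *
st();A=ctrl.capture('side');cv2.imwrite('pics/p6.png',cv2.resize(A[110:260,180:350,::-1],None,fx=4,fy=4,interpolation=cv2.INTER_CUBIC))"
```

```text
7.42 FX 427.6 FY -98.6 z 148.0 [-0.5  0.5 -0.6]
```

View pics/p6.png

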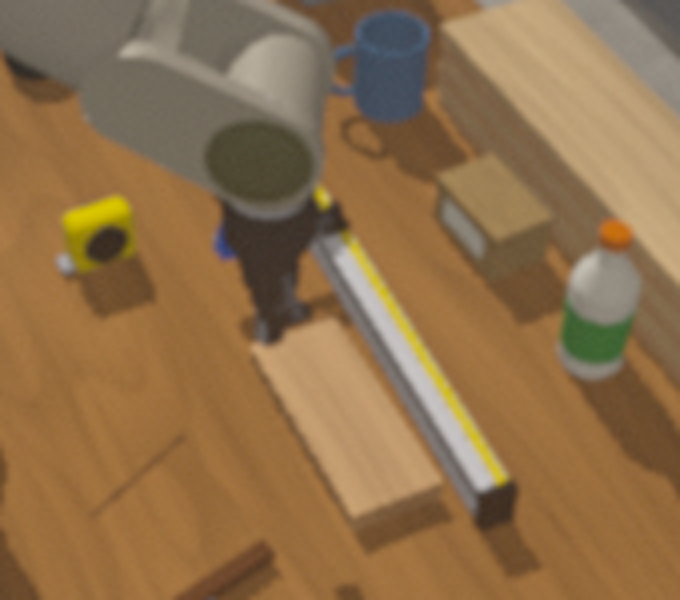

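The gripper hangs over the bench just in front of the board (tip at about (270,330) in the crop) and hides the flaps. The bystanders are unmoved. Next I go down and push toward the fence.

play_rows:
  motion:
    - [[-1, 3, 35], [0, 0, 0]]
    - [[-1, 0, 35], [0, 0, 0]]
    - [[-1, 0, 35], [0, 0, 0]]
    - [[0, 0, 20], [0, 0, 0]]
    - [[0, 0, 11], [0, 0, 0]]
    - [[0, -5, 0], [0, 0, 0]]
    - [[0, -5, 0], [0, 0, 0]]
    - [[0, -4, 0], [0, 0, 0]]
    - [[0, -4, 0], [0, 0, 0]]
    - [[0, -4, 0], [0, 0, 0]]
    - [[0, -4, 0], [0, 0, 0]]
    - [[0, -3, 0], [0, 0, 0]]
    - [[0, 0, 0], [0, 0, 0]]

```text
time_s: 8.55
eef_pos: [446.8, -117.9, 11.5]
ee_rot: [0.0, -0.685, 0.728, -0.0]
force: [-0.3, 0.7, 0.2]
grip_width: -0.002
```

play_rows:
  motion:
    - [[0, -2.5, 0], [0, 0, 0]]
    - [[0, -2.5, 0], [0, 0, 0]]
    - [[0, -2, 0], [0, 0, 0]]
    - [[0, -1, 0], [0, 0, 0]]
    - [[0, 0, 0], [0, 0, 0]]

```text
time_s: 8.97
eef_pos: [454.2, -118.4, 11.3]
ee_rot: [-0.0, -0.685, 0.729, 0.0]
force: [-3.8, 0.9, 3.2]
grip_width: -0.002
```

play_rows:
  motion:
    - [[0, -1, 0], [0, 0, 0]]
    - [[0, -1, 0], [0, 0, 0]]
    - [[0, 0, 0], [0, 0, 0]]

```text
time_s: 9.22
eef_pos: [455.1, -118.4, 11.1]
ee_rot: [-0.001, -0.685, 0.728, 0.001]
force: [-10.4, -1.1, 7.5]
grip_width: -0.003
```

The board is seated against the fence: 10 N, TCP at FX 461.5 against 462 expected. Now I go round to its right end.

play_rows:
  motion:
    - [[0, 10, 0], [0, 0, 0]]
    - [[0, 14, -20], [0, 0, 0]]
    - [[20, 0, -30], [0, 0, 0]]
    - [[38, 0, 0], [0, 0, 0]]
    - [[38, 0, 0], [0, 0, 0]]
    - [[38, 0, 0], [0, 0, 0]]
    - [[30, -10, 0], [0, 0, 0]]
    - [[0, -30, 0], [0, 0, 0]]
    - [[0, -30, 0], [0, 0, 0]]
    - [[0, 0, 25], [0, 0, 0]]
    - [[0, 0, 18], [0, 0, 0]]
    - [[0, 0, 0], [0, 0, 0]]
    - [[0, 0, 0], [0, 0, 0]]

```text
time_s: 10.3
eef_pos: [492.1, -285.1, 17.9]
ee_rot: [0.0, -0.685, 0.729, 0.0]
force: [-0.1, -0.1, 0.5]
grip_width: 0.0
```

```bash
python3 -c "
from h import *
st();A=ctrl.capture('top');B=ctrl.capture('side')
a=cv2.resize(A[150:225,133:330,::-1],(788,300),interpolation=cv2.INTER_CUBIC);b=cv2.resize(B[115:190,205:305,::-1],(400,300),interpolation=cv2.INTER_CUBIC)
I=np.zeros((600,790,3),np.uint8);I[:300,:788]=a;I[300:,:400]=b;cv2.imwrite('pics/p7.png',I)"
```

```text
10.3 FX 508.8 FY -254.1 z 17.9 [-0.1 -0.1  0.5]
```

View pics/p7.png

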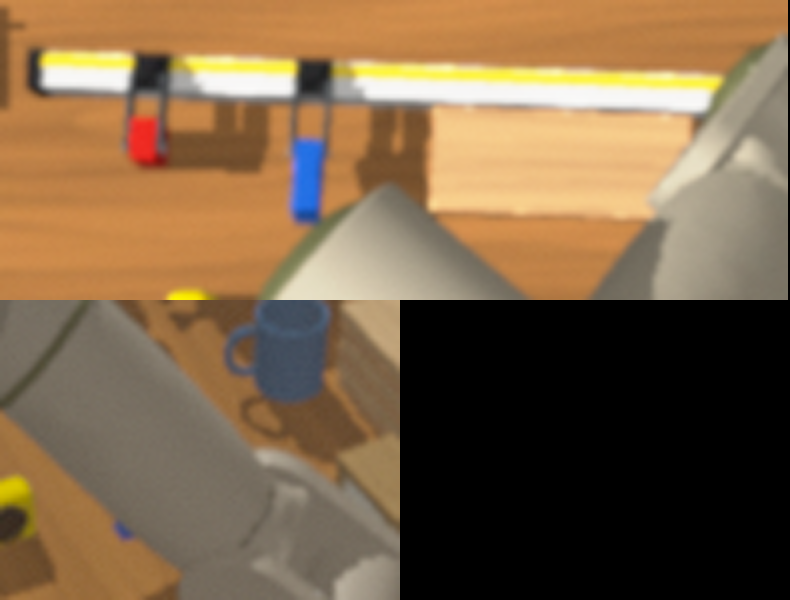

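The top view shows the red flap down (short red end at (148,140)), blue still up at (308,180), and the board lying along the fence with its left end at x≈430. Now I push along the fence.

play_rows:
  motion:
    - [[-10, 0, 6], [0, 0, 0]]
    - [[-8, 0, 0], [0, 0, 0]]
    - [[-6, 0, 0], [0, 0, 0]]
    - [[-6, 0, 0], [0, 0, 0]]
    - [[-8, 0, 0], [0, 0, 0]]
    - [[-8, 0, 0], [0, 0, 0]]
    - [[-8, 0, 0], [0, 0, 0]]
    - [[-8, 0, 0], [0, 0, 0]]
    - [[-8, 0, 0], [0, 0, 0]]
    - [[-8, 0, 0], [0, 0, 0]]
    - [[-8, 0, 0], [0, 0, 0]]
    - [[-8, 0, 0], [0, 0, 0]]
    - [[-8, 0, 0], [0, 0, 0]]
    - [[0, 0, 0], [0, 0, 0]]

```text
time_s: 11.57
eef_pos: [498.2, -181.5, 11.9]
ee_rot: [0.0, -0.685, 0.728, 0.001]
force: [-0.2, -0.2, 0.1]
grip_width: 0.004
```

play_rows:
  motion:
    - [[-8, 0, 0], [0, 0, 0]]
    - [[-8, 0, 0], [0, 0, 0]]
    - [[-8, 0, 0], [0, 0, 0]]
    - [[-8, 0, 0], [0, 0, 0]]
    - [[-8, 0, 0], [0, 0, 0]]
    - [[-8, 0, 0], [0, 0, 0]]
    - [[-8, 0, 0], [0, 0, 0]]
    - [[-8, 0, 0], [0, 0, 0]]
    - [[-8, 0, 0], [0, 0, 0]]
    - [[-8, 0, 0], [0, 0, 0]]
    - [[-8, 0, 0], [0, 0, 0]]
    - [[-7, 0, 0], [0, 0, 0]]
    - [[-5, 0, 0], [0, 0, 0]]
    - [[0, 0, 0], [0, 0, 0]]

```text
time_s: 12.73
eef_pos: [504.4, -82.4, 12.0]
ee_rot: [0.0, -0.685, 0.728, 0.0]
force: [-0.5, 0.2, 1.2]
grip_width: -0.005
```

```bash
python3 -c "
from h import *
st();A=ctrl.capture('top')
I=cv2.resize(A[150:225,133:330,::-1],(788,300),interpolation=cv2.INTER_CUBIC);cv2.imwrite('pics/p8.png',I)"
```

```text
12.73 FX 508.6 FY -51.0 z 12.0 [-0.5  0.2  1.2]
```

View pics/p8.png

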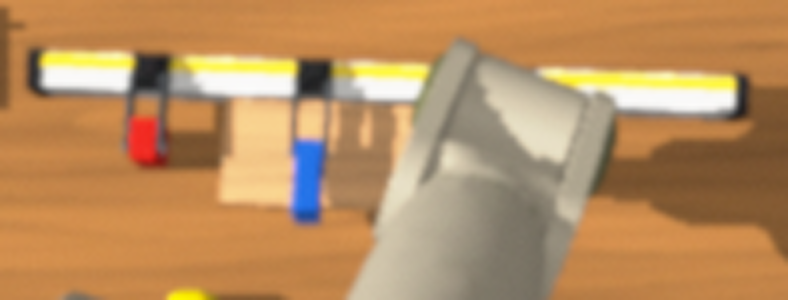

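The board's left end is now at crop x≈225, the red flap's right side is at x≈166, and blue is up with the board passing underneath. I continue, slowing near the stop.

play_rows:
  motion:
    - [[-6, 0, 0], [0, 0, 0]]
    - [[-7, 0, 0], [0, 0, 0]]
    - [[-7, 0, 0], [0, 0, 0]]
    - [[-6, 0, 0], [0, 0, 0]]
    - [[-4, 0, 0], [0, 0, 0]]
    - [[-3, 0, 0], [0, 0, 0]]
    - [[-2, 0, 0], [0, 0, 0]]
    - [[0, 0, 0], [0, 0, 0]]

```text
time_s: 13.45
eef_pos: [506.7, -48.1, 12.0]
ee_rot: [0.0, -0.685, 0.729, 0.0]
force: [0.5, -0.1, -0.2]
grip_width: -0.004
```

play_rows:
  motion:
    - [[-1.5, 0, 0], [0, 0, 0]]
    - [[-1.5, 0, 0], [0, 0, 0]]
    - [[0, 0, 0], [0, 0, 0]]

```text
time_s: 13.7
eef_pos: [506.9, -45.5, 12.0]
ee_rot: [0.0, -0.685, 0.729, -0.0]
force: [0.3, -1.3, -0.6]
grip_width: 0.002
```

play_rows:
  motion:
    - [[-1.5, 0, 0], [0, 0, 0]]
    - [[-1.5, 0, 0], [0, 0, 0]]
    - [[-1, 0, 0], [0, 0, 0]]
    - [[0, 0, 0], [0, 0, 0]]

```text
time_s: 14.03
eef_pos: [507.1, -41.4, 12.0]
ee_rot: [0.0, -0.685, 0.729, 0.0]
force: [-0.5, -2.3, 0.7]
grip_width: -0.003
```

play_rows:
  motion:
    - [[-1, 0, 0], [0, 0, 0]]
    - [[-1, 0, 0], [0, 0, 0]]
    - [[0, 0, 0], [0, 0, 0]]

```text
time_s: 14.28
eef_pos: [507.2, -39.4, 12.0]
ee_rot: [0.0, -0.685, 0.729, 0.0]
force: [-0.4, -2.2, 0.0]
grip_width: -0.0
```

play_rows:
  motion:
    - [[-1, 0, 0], [0, 0, 0]]
    - [[-1, 0, 0], [0, 0, 0]]
    - [[0, 0, 0], [0, 0, 0]]

```text
time_s: 14.53
eef_pos: [507.3, -37.4, 12.0]
ee_rot: [0.0, -0.685, 0.729, 0.0]
force: [-0.7, -1.3, -0.6]
grip_width: 0.003
```

play_rows:
  motion:
    - [[-1, 0, 0], [0, 0, 0]]
    - [[-1, 0, 0], [0, 0, 0]]
    - [[0, 0, 0], [0, 0, 0]]

```text
time_s: 14.78
eef_pos: [507.4, -35.4, 12.0]
ee_rot: [0.0, -0.685, 0.729, 0.0]
force: [-0.0, -2.8, 1.0]
grip_width: 0.0
```

```bash
python3 -c "
from h import *
st();A=ctrl.capture('top').astype(int);np.save('pics/t9.npy',A)
for v in (180,184,188,192,196,199): print(v,A[v,162:192].tolist() if v==188 else '', A[v,160:195,1].tolist())"
```

```text
14.78 FX 508.7 FY -4.0 z 12.0 [-0.  -2.8  1. ]
180  [138, 137, 136, 127, 109, 81, 60, 59, 58, 55, 57, 66, 84, 86, 108, 161, 187, 170, 141, 132, 132, 132, 131, 130, 131, 130, 132, 132, 131, 132, 143, 177, 204, 208, 209]
184  [128, 128, 128, 120, 101, 71, 48, 45, 43, 43, 44, 52, 75, 76, 72, 103, 122, 127, 126, 128, 126, 126, 128, 127, 127, 128, 128, 127, 127, 128, 139, 173, 198, 204, 203]
188 [[197, 133, 75], [187, 130, 80], [182, 112, 71], [215, 82, 53], [236, 55, 41], [239, 42, 33], [239, 42, 35], [239, 44, 37], [235, 41, 34], [204, 40, 36], [144, 50, 47], [125, 69, 65], [141, 90, 73], [158, 112, 79], [165, 123, 84], [164, 124, 85], [164, 124, 85], [164, 123, 85], [164, 125, 86], [165, 125, 87], [164, 124, 85], [164, 124, 86], [164, 125, 86], [162, 123, 84], [162, 123, 84], [161, 122, 85], [163, 123, 86], [170, 128, 88], [187, 142, 98], [221, 168, 115]] [135, 134, 133, 130, 112, 82, 55, 42, 42, 44, 41, 40, 50, 69, 90, 112, 123, 124, 124, 123, 125, 125, 124, 124, 125, 123, 123, 122, 123, 128, 142, 168, 189, 195, 196]
192  [122, 122, 122, 123, 124, 123, 119, 110, 100, 95, 95, 95, 95, 116, 164, 195, 201, 201, 201, 199, 198, 198, 196, 184, 173, 169, 170, 173, 184, 195, 201, 200, 201, 200, 201]
196  [132, 132, 133, 131, 134, 133, 134, 134, 134, 133, 134, 134, 133, 143, 176, 201, 209, 210, 210, 210, 211, 208, 210, 209, 208, 209, 208, 209, 210, 209, 208, 209, 210, 209, 209]
199  [132, 131, 131, 131, 131, 132, 131, 133, 132, 134, 133, 134, 137, 154, 178, 191, 197, 206, 217, 220, 220, 215, 209, 206, 205, 207, 206, 207, 208, 204, 202, 202, 201, 202, 201]
```

```bash
python3 -c "
from h import *
A=np.load('pics/t9.npy');G=A[:,:,1];R=A[:,:,0]
a=np.radians(3.55);F=lambda X:np.c_[X[:,0]*np.cos(a)-X[:,1]*np.sin(a),X[:,0]*np.sin(a)+X[:,1]*np.cos(a)].round(1).tolist()
print('board left',F(bp('top',hline(G,range(192,201),168,180,1),24)))
d=G-0; m=(R>150)&(G<75);m[:,:150]=0;m[:,200:]=0;m[:180]=0;m[200:]=0
for v in range(183,191): print(v, 'redness L/R FY', F(bp('top',hline(R-G,[v],158,168,1),70)),F(bp('top',hline(R-G,[v],168,178,-1),70)))
print('front', F(bp('top',vline(G,[*range(176,182),*range(185,200)],198,210,-1),24)))
"
```

```text
board left [[499.5, 230.3], [496.1, 230.2], [492.7, 229.7], [489.4, 229.3], [486.0, 229.1], [482.6, 229.1], [479.2, 229.5], [475.8, 229.5], [472.4, 229.3]]
183 redness L/R FY [[522.8, 252.7]] [[523.6, 230.4]]
184 redness L/R FY [[519.5, 252.8]] [[520.3, 230.4]]
185 redness L/R FY [[516.2, 252.7]] [[517.0, 230.5]]
186 redness L/R FY [[512.9, 252.3]] [[513.7, 230.3]]
187 redness L/R FY [[509.6, 252.0]] [[510.4, 230.1]]
188 redness L/R FY [[506.4, 251.8]] [[507.1, 229.8]]
189 redness L/R FY [[503.1, 249.8]] [[503.8, 229.7]]
190 redness L/R FY [[499.9, 248.9]] [[500.6, 229.3]]
front [[473.7, 220.8], [472.1, 217.3], [471.9, 213.9], [471.8, 210.6], [472.0, 207.2], [472.5, 203.9], [473.6, 190.5], [473.7, 187.2], [473.8, 183.8], [473.6, 180.4], [473.7, 177.1], [473.9, 173.7], [474.1, 170.4], [474.0, 167.0], [474.2, 163.6], [474.1, 160.3], [473.8, 156.9], [473.6, 153.5], [473.6, 150.2], [473.7, 146.8], [474.0, 143.5]]
```

The board's left end is at FY 229.5 and the red flap's right side at about 230, so contact is due. I push on in 1 mm steps.

play_rows:
  motion:
    - [[-1, 0, 0], [0, 0, 0]]
    - [[0, 0, 0], [0, 0, 0]]

```text
time_s: 15.0
eef_pos: [507.5, -34.5, 12.0]
ee_rot: [0.0, -0.685, 0.729, 0.0]
force: [-0.0, -1.7, 0.1]
grip_width: -0.001
```

play_rows:
  motion:
    - [[-1, 0, 0], [0, 0, 0]]
    - [[0, 0, 0], [0, 0, 0]]

```text
time_s: 15.17
eef_pos: [507.6, -33.9, 12.0]
ee_rot: [-0.0, -0.685, 0.729, -0.0]
force: [-0.5, -5.5, 0.3]
grip_width: -0.004
```

play_rows:
  motion:
    - [[-1, 0, 0], [0, 0, 0]]
    - [[0, 0, 0], [0, 0, 0]]

```text
time_s: 15.33
eef_pos: [507.8, -33.6, 12.0]
ee_rot: [-0.001, -0.685, 0.728, -0.001]
force: [-1.6, -10.3, -1.0]
grip_width: -0.002
```

Contact is firm (10 N, no motion). Next I nudge the front edge toward the fence on the right of blue, and then on the left of blue, so it lies flush.

play_rows:
  motion:
    - [[5, 0, 0], [0, 0, 0]]
    - [[10, 0, 0], [0, 0, 0]]
    - [[0, 0, -25], [0, 0, 0]]
    - [[0, 0, -25], [0, 0, 0]]
    - [[0, 30, 0], [0, 0, 0]]
    - [[0, 30, 0], [0, 0, 0]]
    - [[-25, 5, 0], [0, 0, 0]]
    - [[-24, 0, 0], [0, 0, 0]]
    - [[0, 0, 25], [0, 0, 0]]
    - [[0, 0, 25], [0, 0, 0]]
    - [[0, -5, 0], [0, 0, 0]]
    - [[0, -4, 0], [0, 0, 0]]
    - [[0, -3, 0], [0, 0, 0]]
    - [[0, -2, 0], [0, 0, 0]]
    - [[0, 0, 0], [0, 0, 0]]

```text
time_s: 16.58
eef_pos: [459.9, 4.1, 13.0]
ee_rot: [0.001, -0.685, 0.729, -0.001]
force: [0.3, 0.7, -0.7]
grip_width: 0.001
```

```bash
python3 -c "
from h import *
st()"
```

```text
16.58 FX 458.8 FY 32.6 z 13.0 [ 0.3  0.7 -0.7]
```

play_rows:
  motion:
    - [[0, -1.5, 0], [0, 0, 0]]
    - [[0, -1, 0], [0, 0, 0]]
    - [[0, -1, 0], [0, 0, 0]]
    - [[0, 0, 0], [0, 0, 0]]

```text
time_s: 16.92
eef_pos: [462.4, 4.2, 12.1]
ee_rot: [-0.0, -0.685, 0.729, 0.0]
force: [0.0, -0.1, -0.4]
grip_width: 0.006
```

play_rows:
  motion:
    - [[0, -1, 0], [0, 0, 0]]
    - [[0, 0, 0], [0, 0, 0]]

```text
time_s: 17.08
eef_pos: [462.9, 4.2, 11.9]
ee_rot: [-0.0, -0.685, 0.729, 0.0]
force: [-2.1, -0.9, 1.9]
grip_width: -0.005
```

play_rows:
  motion:
    - [[0, -1, 0], [0, 0, 0]]
    - [[0, -0.5, 0], [0, 0, 0]]
    - [[0, 0, 0], [0, 0, 0]]

```text
time_s: 17.33
eef_pos: [463.3, 4.3, 11.8]
ee_rot: [-0.001, -0.685, 0.728, 0.002]
force: [-9.7, -1.0, 7.4]
grip_width: -0.0
```

The right side is flush (about 10 N at FX 462). Now the left side, between blue and red.

play_rows:
  motion:
    - [[0, 8, 0], [0, 0, 0]]
    - [[0, 14, 0], [0, 0, 0]]
    - [[0, 0, -35], [0, 0, 0]]
    - [[0, 0, -40], [0, 0, 0]]
    - [[0, 0, -40], [0, 0, 0]]
    - [[-35, 0, 0], [0, 0, 0]]
    - [[-35, 0, 0], [0, 0, 0]]
    - [[-35, 0, 0], [0, 0, 0]]
    - [[-34, 0, 0], [0, 0, 0]]
    - [[0, 0, 0], [0, 0, 0]]
    - [[0, 0, 40], [0, 0, 0]]
    - [[0, 0, 40], [0, 0, 0]]
    - [[0, 0, 34], [0, 0, 0]]
    - [[0, -6, 0], [0, 0, 0]]
    - [[0, -6, 0], [0, 0, 0]]
    - [[0, -4, 0], [0, 0, 0]]
    - [[0, 0, 0], [0, 0, 0]]

```text
time_s: 18.75
eef_pos: [469.9, 143.0, 15.3]
ee_rot: [0.002, -0.685, 0.729, -0.002]
force: [-0.2, 0.7, 0.5]
grip_width: 0.0
```

```bash
python3 -c "
from h import *
st()"
```

```text
18.75 FX 460.2 FY 171.9 z 15.3 [-0.2  0.7  0.5]
```

play_rows:
  motion:
    - [[0, -0.5, 2], [0, 0, 0]]
    - [[0, -1, 0], [0, 0, 0]]
    - [[0, -1, 0], [0, 0, 0]]
    - [[0, 0, 0], [0, 0, 0]]

```text
time_s: 19.08
eef_pos: [470.2, 143.0, 11.4]
ee_rot: [0.0, -0.685, 0.729, -0.0]
force: [-0.4, -0.1, -0.2]
grip_width: 0.004
```

play_rows:
  motion:
    - [[0, -1, 0], [0, 0, 0]]
    - [[0, 0, 0], [0, 0, 0]]

```text
time_s: 19.25
eef_pos: [471.1, 143.0, 11.1]
ee_rot: [0.0, -0.685, 0.729, -0.0]
force: [0.4, -0.1, 0.4]
grip_width: -0.001
```

play_rows:
  motion:
    - [[0, -1, 0], [0, 0, 0]]
    - [[0, 0, 0], [0, 0, 0]]

```text
time_s: 19.42
eef_pos: [471.9, 142.9, 11.0]
ee_rot: [-0.0, -0.685, 0.729, 0.0]
force: [0.8, 0.4, 0.5]
grip_width: -0.004
```

play_rows:
  motion:
    - [[0, -1, 0], [0, 0, 0]]
    - [[0, 0, 0], [0, 0, 0]]

```text
time_s: 19.58
eef_pos: [472.0, 142.9, 10.9]
ee_rot: [-0.001, -0.685, 0.729, 0.001]
force: [-5.1, 1.0, 4.6]
grip_width: -0.001
```

Both sides are flush (FX 461.7 and 462.2). Last, I re-check the end contact with a light push on the right end.

play_rows:
  motion:
    - [[0, 8, 0], [0, 0, 0]]
    - [[0, 15, 0], [0, 0, 0]]
    - [[0, 0, -35], [0, 0, 0]]
    - [[0, 0, -40], [0, 0, 0]]
    - [[0, 0, -40], [0, 0, 0]]
    - [[35, 0, 0], [0, 0, 0]]
    - [[35, 0, 0], [0, 0, 0]]
    - [[35, 0, 0], [0, 0, 0]]
    - [[35, 0, 0], [0, 0, 0]]
    - [[35, -10, 0], [0, 0, 0]]
    - [[22, -25, 0], [0, 0, 0]]
    - [[0, -32, 0], [0, 0, 0]]
    - [[0, 0, 38], [0, 0, 0]]
    - [[0, 0, 40], [0, 0, 0]]
    - [[0, 0, 35], [0, 0, 0]]
    - [[-6, 0, 0], [0, 0, 0]]
    - [[-5, 0, 0], [0, 0, 0]]
    - [[0, 0, 0], [0, 0, 0]]

```text
time_s: 21.08
eef_pos: [506.2, -44.7, 14.9]
ee_rot: [0.001, -0.685, 0.728, -0.001]
force: [0.1, 0.5, 0.7]
grip_width: -0.003
```

```bash
python3 -c "
from h import *
st()"
```

```text
21.08 FX 508.0 FY -13.3 z 14.9 [0.1 0.5 0.7]
```

Contact was at FY≈-2.5.

play_rows:
  motion:
    - [[-4, 0, 2], [0, 0, 0]]
    - [[-3, 0, 0], [0, 0, 0]]
    - [[-2, 0, 0], [0, 0, 0]]
    - [[-1, 0, 0], [0, 0, 0]]
    - [[0, 0, 0], [0, 0, 0]]

```text
time_s: 21.5
eef_pos: [506.2, -35.3, 11.5]
ee_rot: [0.0, -0.685, 0.728, -0.0]
force: [-0.1, -0.3, -1.3]
grip_width: -0.0
```

play_rows:
  motion:
    - [[-1, 0, 0], [0, 0, 0]]
    - [[0, 0, 0], [0, 0, 0]]

```text
time_s: 21.67
eef_pos: [506.0, -34.5, 11.1]
ee_rot: [0.0, -0.685, 0.729, -0.0]
force: [0.3, 0.1, -0.0]
grip_width: 0.001
```

play_rows:
  motion:
    - [[-1, 0, 0], [0, 0, 0]]
    - [[0, 0, 0], [0, 0, 0]]

```text
time_s: 21.83
eef_pos: [506.1, -34.0, 11.1]
ee_rot: [-0.0, -0.685, 0.729, -0.0]
force: [-1.1, -4.3, 0.2]
grip_width: -0.003
```

play_rows:
  motion:
    - [[-0.7, 0, 0], [0, 0, 0]]
    - [[0, 0, 0], [0, 0, 0]]

```text
time_s: 22.0
eef_pos: [506.2, -33.8, 11.1]
ee_rot: [-0.001, -0.685, 0.728, -0.001]
force: [-2.3, -8.2, -0.3]
grip_width: 0.001
```

The contact is at the same place as before, at 8 N. I withdraw and take a final look.

play_rows:
  motion:
    - [[4, 0, 0], [0, 0, 0]]
    - [[12, 0, 0], [0, 0, 0]]
    - [[0, 0, -35], [0, 0, 0]]
    - [[0, 0, -40], [0, 0, 0]]
    - [[0, 0, -40], [0, 0, 0]]
    - [[0, 0, -40], [0, 0, 0]]
    - [[0, 0, -35], [0, 0, 0]]
    - [[30, 12, 0], [0, 0, 0]]
    - [[35, 15, 0], [0, 0, 0]]
    - [[35, 15, 0], [0, 0, 0]]
    - [[35, 15, 0], [0, 0, 0]]
    - [[35, 15, 0], [0, 0, 0]]
    - [[35, 15, 0], [0, 0, 0]]
    - [[35, 15, 0], [0, 0, 0]]
    - [[35, 15, 0], [0, 0, 0]]
    - [[35, 15, 0], [0, 0, 0]]
    - [[35, 15, 0], [0, 0, 0]]
    - [[35, 15, 0], [0, 0, 0]]
    - [[35, 15, 0], [0, 0, 0]]
    - [[0, 0, 0], [0, 0, 0]]

```text
time_s: 23.67
eef_pos: [299.1, -457.1, 200.5]
ee_rot: [-0.001, -0.683, 0.73, -0.0]
force: [-0.3, 0.3, -0.9]
grip_width: -0.002
```

```bash
python3 -c "
from h import *
st();A=ctrl.capture('top');B=ctrl.capture('side');np.save('pics/t10.npy',A)
a=cv2.resize(A[150:225,133:330,::-1],(788,300),interpolation=cv2.INTER_CUBIC);b=cv2.resize(B[115:215,205:305,::-1],(300,300),interpolation=cv2.INTER_CUBIC);c=cv2.resize(A[:,:,::-1],(400,300))
I=np.zeros((600,790,3),np.uint8);I[:300,:788]=a;I[300:,:300]=b;I[300:,310:710]=c;cv2.imwrite('pics/p10.png',I)
A=A.astype(int);G=A[:,:,1];an=np.radians(3.55);F=lambda X:np.c_[X[:,0]*np.cos(an)-X[:,1]*np.sin(an),X[:,0]*np.sin(an)+X[:,1]*np.cos(an)]
f=F(bp('top',vline(G,[*range(176,182),*range(185,200),*range(216,234)],196,212,-1),24));p=np.polyfit(f[:,1],f[:,0],1);print('front skew deg',np.degrees(p[0]),'FX at mid',np.polyval(p,120),'resid',(f[:,0]-np.polyval(p,f[:,1])).std())
print('left',F(bp('top',hline(G,range(192,199),168,180,1),24)).mean(0))
"
```

```text
23.67 FX 326.8 FY -437.7 z 200.5 [-0.3  0.3 -0.9]
front skew deg -0.5622877419037289 FX at mid 474.5390694276182 resid 1.6148648886206718
left [489.32998488 230.60444513]
```

View pics/p10.png

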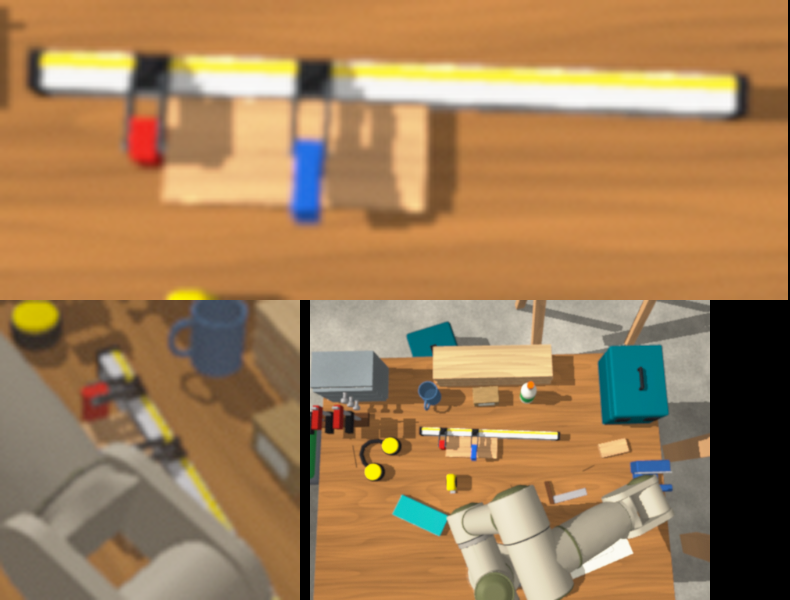

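The final picture shows the red flap down at (146,140), the board's left end against it at x≈163, its back edge along the fence, blue up, and the bystanders in place. I hand the job in.

```bash
python3 -c "
from rig import ctrl
print(ctrl.finish_job(), ctrl.sense()['time_s'])"
```

```text
the job is handed in; nothing more can be done
the job is handed in; nothing more can be done
```

I handed the job in at about 24 s: the red stop is down, and the plywood board sits against it and along the fence. `finish_job` gave no verdict.

- **What I did:** I pushed the red flap down until it met its hard stop (16 N, no further motion). I then pushed the board back to the fence and slid it along under the blue flap until it met the red stop. Last, I nudged the front edge on both sides of blue and re-checked the end contact.
- **Contact checks:**
  - **Red stop:** the end contact came at the same place both times, at 8–10 N.
  - **Fence:** the two front-edge nudges met resistance within 0.5 mm of each other (5–10 N).
- **Final pictures:** red is down, blue is up, the bystanders have not visibly moved, and the arm is clear.
- **One disagreement:** the image fit of the board's front edge, disturbed by shadows, gave about 0.6° of skew. The finger contacts suggest about 0.2°, and I trusted those.

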